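Restack the pivot bolt of the shoe-care tray

ROBOT

A 6-joint arm with a two-finger parallel gripper is mounted at the origin on the work surface. World frame = base frame: x ahead of the robot, y to its left, z up, the work surface at z = 0. Lengths are in m, angles in rad, forces in N, time in s.
With the tool pointing down it reaches from about 0.425 to 0.95 m from the base axis. Payload 3.5 kg.
Tool frame: the origin (TCP) lies between the finger pads; the fingertips stand 14 mm ahead of it and the grasp point (between the pads) lies 5 mm behind it (ctrl.tip_extent is the distance from the TCP to the fingertips, in m); x points along the fingers, z is the direction in which the jaws open and shut, and the axes are right-handed (so a half turn about x gives the same grasp; the last joint's range is limited). The gripper opens to 85 mm and grips with 20 to 120 N. Pads are 22 mm wide; open, the fingers measure 114 mm over their backs; the gripper's body (76 mm by 85 mm) begins 54 mm behind the grasp point. The pads swing forward as they close: fully open they stand 13 mm farther back than shut.
Start: joints at [-0.15, 0.286, 1.577, -0, 1.279, -0.15], TCP at [0.675, 0, 0.245] pointing down, gripper open.
Joint ranges: [-2.77, 2.77], [-0.9, 2.22], [0.21, 2.48], [-1.53, 4.67], [0.24, 2.81], [-2.84, 2.84]. Speed limits (rad/s): [2.79, 2.79, 3.14, 3.14, 3.14, 3.14].

INTERFACE

Orientations are given as a unit quaternion [x, y, z, w].
In Python, from plant import ctrl gives the robot as it stands.
- The arm moves only by the tool move_arm, never from a script. Its argument "commands" is one flat list of numbers, 4 for each row, row after row: the shift along the tool's x, y, z in units of 25 mm (1.0 is 25 mm), then the turn about the tool's x in units of 5 degrees (1.0 is 5 degrees). A call has 1 to 20 rows; each row shifts and turns the commanded pose from where the row before left it, along the tool's axes as they then stand; what a row does not reach is not made up. A row lasts 1/8 s, in which the tool goes at most 62.5 mm and 10.7 degrees, less where a joint would pass 70% of its speed; a pose out of reach is approached as far as the arm can. A call is refused whole if a number of a shift passes 1 or a number of a turn 1, either way. A call with a gripper value outside its range is refused whole. "jaw" is the finger opening in mm, from 0 to 85.4, set as the call begins (left out, the last holds). The fingers move at their own pace and stop on an object; "force" is the grip in N (left out, the last holds). Time passes only in rows, so rows that do not move let the fingers close. It gives the time, the measured TCP pose, the force and the opening at its end, in the units of the state.
- ctrl.get_state(): the state, without advancing time (a new reading comes with each control period).
- ctrl.read_camera(name): name is "scene" or "side" or "wrist"; returns the picture (420x560x3 uint8, red, green, blue); there is no depth.
- ctrl.get_calibration(name): a dict with "camera_matrix" (3x3 intrinsics, pixels), "camera_from_world" (4x4, takes a point from world to camera coordinates); the wrist camera has in their place "mount" (4x4, takes a point from camera to tool coordinates, whose origin is the TCP and whose axes are the tool frame's). Camera axes: x right, y down, z forward; pixel columns grow to the right and rows downward; lengths in m; the calibration is good to about 2 mm. A picture is of the moment at which its call begins: read the wrist's pose just before it. get_calibration takes no time and is no camera call.
- ctrl.sign_off(): hands the job in, once; it reports no verdict.
The state is a dict: "time": time; "qpos": joint angles; "dq": joint speeds; "joint_efforts": joint torques, N m; "eef_pos": TCP position; "tcp_rot": TCP orientation; "contact_force": force on the tool from outside, world axes, zero at the start; "wrist_torque": the same for the moment, N m; "opening": opening from 0.0 (shut) to 1.0 (fully open).
Only numpy, scipy, OpenCV 4.12 (cv2) and the standard library are available. Lean on these libraries where they do the work, as an engineer would, in place of code of your own. Each camera call takes 0.05 s, during which the arm holds its last target.

TASK

The swing arm's pivot on the pull-out tray needs its parts back: thread the tall spacer tube, then the flat washer, then the flanged bushing (flange down) onto the upright bolt, and finish by pressing the bushing down so that the sprung seat under the stack gives clearly, at least 3 mm, before you let go. The bolt may be clamped anywhere along its slot, so feel for it gently and never push on it or its fitting with more than 35 N. Leave the stack seated and everything else where it is.

Things in the scene. Friction and masses are not known exactly. Their poses are not given: they have to be found in the camera images.
- fitting: Fixed steel pivot fitting on the tray floor (12 mm above the work surface): base plate 70 x 100 x 10 mm (x, y, z) with a slot along its own y. Origin: centre of the underside, z up. It carries one upright smooth steel bolt, 16 mm diameter, with a 1.5 mm chamfer at the top end, 86 mm above this origin, and a sprung seat disc round the bolt's foot.
- slot_mid (a point): Point 86 mm above the fitting's origin (axes as the fitting's), over the slot's middle, at the height of the bolt's top end. The bolt is clamped rigidly anywhere from -9 to +9 mm from this point along the fitting's y axis (0 along x); its exact place differs every time and is not measured.
- seat (a joint): How far the sprung seat disc (38 mm diameter, centred on the bolt wherever that is) is pushed down (m): 0 up, 0.008 bottomed. Unloaded, its top is 26 mm above the fitting's origin. It starts to give at about 2.4 N and takes 1.2 N more per mm (6 N at 3 mm, 12 N at the bottom stop).
- spacer: Loose aluminium tube, the tallest and narrowest ring: 30 mm outer diameter, 18.4 mm bore, 24 mm tall, about 60 g, standing upright. Origin: centre of its underside, z up along its axis.
- washer: Loose thick flat steel washer, 40 mm outer diameter, 18.4 mm bore, 8 mm thick, about 50 g, lying flat. Origin: centre of its underside, z along its axis.
- bushing: Loose grey plastic flanged bushing, 18.4 mm bore through, 18 mm tall overall: flange 42 mm diameter and 5 mm thick at its lower end, above it a sleeve 30 mm in diameter and 13 mm long, which is the part to grip. About 40 g. Stands flange down. Origin: centre of the flange's underside, z up along its axis.
- tin: Bystander: closed round shoe-polish tin without a hole, 56 mm diameter, 23 mm tall, on the tray; may stand in any of the four places where the three parts stand. Origin: centre of the underside.
- brush: Bystander: steel-backed shoe brush, 50 x 180 x 44 mm, lying bristles down across the far part of the tray. Origin: centre of the underside.
- roller: Bystander: lint roller, 48 mm diameter roll with a plastic handle, 200 mm long, along the tray's right edge (-y). Origin: underside, near the middle.
- horn: Bystander: silicone shoe horn, 36 to 42 mm wide, 190 mm long, 12 mm high, along the tray's left edge (+y). Origin: underside, near the middle.
- swing_arm: Bystander: wooden swing arm with a steel eye at one end, 26 mm wide, 167 mm long, 10 mm thick (24 mm at its stud), lying flat across the near edge of the tray. Origin: centre of the underside.
Things that resemble listed ones, but are neither listed nor needed, are in the scene too. Of the things like the washer, leave any that is purple; of the rest the smaller one is meant.

How it is judged:
On the way, in this order (a step that is already met when the one before it is completed fails the run):
1. the spacer is down the bolt on the seat (z of spacer in the frame of fitting between 0.014 and 0.03 m and horizontal distance between spacer and slot_mid below 0.013 m and angle between spacer's own z axis and vertical below 0.12 rad), for 0.2 s.
2. the washer is down the bolt on the spacer (all of step 1 and z of washer in the frame of fitting between 0.038 and 0.054 m and horizontal distance between washer and slot_mid below 0.013 m and angle between washer's own z axis and vertical below 0.12 rad), for 0.2 s.
3. the bushing is down the bolt on the washer and presses the seat down at least 3 mm (all of step 2 and z of bushing in the frame of fitting between 0.046 and 0.062 m and horizontal distance between bushing and slot_mid below 0.013 m and angle between bushing's own z axis and vertical below 0.12 rad and value of joint seat above 0.0028 m), for 0.1 s.
At the end, for the whole second after the job is handed in: Spacer, washer and flange-down bushing are on the bolt in this order from below, each resting on the one under it (undersides 26, 50, 58 mm above the fitting's origin, within 3 mm), within 13 mm of the slot's middle, upright within 0.12 rad, at rest; the seat is back up within 2 mm (z of spacer in the frame of fitting between 0.023 and 0.029 m and horizontal distance between each of spacer, washer, bushing and slot_mid below 0.013 m and angle between each of spacer, washer, bushing's own z axis and vertical below 0.12 rad and linear speed of each of spacer, washer, bushing below 0.02 m/s and z of washer in the frame of fitting between 0.047 and 0.053 m and z of bushing in the frame of fitting between 0.055 and 0.061 m and value of joint seat below 0.002 m); the robot touches nothing.
It fails at once if the bolt, its seat or the fitting is pushed with more than 35 N (contact force between fitting and anything else above 35 N).
It fails at once if a bystander (tin, brush, lint roller, shoe horn or swing arm) is moved more than 20 mm (distance of any of tin, brush, roller, horn, swing_arm from where it was at the start of the episode above 0.02 m).
It also fails if it takes over 72 s, if anything falls off the work surface, if the arm or the gripper's body presses on something with over 40 N, if the wrist force passes 120 N, or if a joint passes its speed limit or range.

## Working session

There is one attempt and no reset: what is moved stays moved. The work goes in short steps, Python scripts to look and compute and a tool call to move; the robot and the scene stay as the last step left them, time stands still between calls to the robot, and variables do not carry over. Pictures are saved under pics/ and viewed, and the job is handed in when it is done.

Besides the shell and the picture viewer there is one more tool, called after ">>>" as a command line: name --argument value ..., lists and objects as JSON in quotes. move_arm: Moves the arm, as the interface text tells. Its arguments: {"type":"object","properties":{"commands":{"type":"array"},"jaw":{"type":"number"},"force":{"type":"number"}},"required":["commands"]}

```bash
ls; mkdir -p pics
python3 - <<'E'
from plant import ctrl
import cv2, numpy as np
s=ctrl.get_state(); print({k:np.round(v,4).tolist() for k,v in s.items()}); print(ctrl.tip_extent)
for n in ["scene","side","wrist"]:
    im=ctrl.read_camera(n); cv2.imwrite(f"pics/{n}0.png",im[:,:,::-1]); c=ctrl.get_calibration(n)
    print(n,{k:np.round(v,4).tolist() for k,v in c.items()})
E
```

```text
pics
{'time': 0.0, 'qpos': [-0.15, 0.2872, 1.5782, 0.0, 1.2786, -0.15], 'dq': [0.0014, 0.001, 0.0008, 0.0001, -0.0013, -0.0001], 'joint_efforts': [-0.0002, -40.5981, -29.2628, -0.0002, 0.0058, 0.0], 'eef_pos': [0.6744, 0.0001, 0.2439], 'tcp_rot': [0.0001, 0.7079, 0.0001, 0.7063], 'contact_force': [0.3057, -0.362, 0.3023], 'wrist_torque': [-0.0339, -0.012, -0.0137], 'opening': 0.9992}
0.014
scene {'camera_matrix': [[536.4433, 0.0, 278.3912], [0.0, 536.4433, 213.124], [0.0, 0.0, 1.0]], 'camera_from_world': [[0.0593, 0.9981, -0.0178, -0.0615], [0.5274, -0.0464, -0.8483, -0.1805], [-0.8475, 0.0409, -0.5292, 1.5957], [0.0, 0.0, 0.0, 1.0]]}
side {'camera_matrix': [[479.5321, 0.0, 286.14], [0.0, 479.5321, 214.4429], [0.0, 0.0, 1.0]], 'camera_from_world': [[-0.8308, -0.5564, -0.0087, 0.4454], [-0.2759, 0.4254, -0.8619, 0.1976], [0.4833, -0.7137, -0.5069, 0.8977], [0.0, 0.0, 0.0, 1.0]]}
wrist {'camera_matrix': [[378.5691, 0.0, 279.2056], [0.0, 378.5691, 209.7909], [0.0, 0.0, 1.0]], 'mount': [[-0.0011, -0.3081, 0.9514, -0.1301], [-0.0008, -0.9514, -0.3081, 0.0789], [1.0, -0.0011, 0.0008, 0.0007], [0.0, 0.0, 0.0, 1.0]]}
```

View pics/scene0.png

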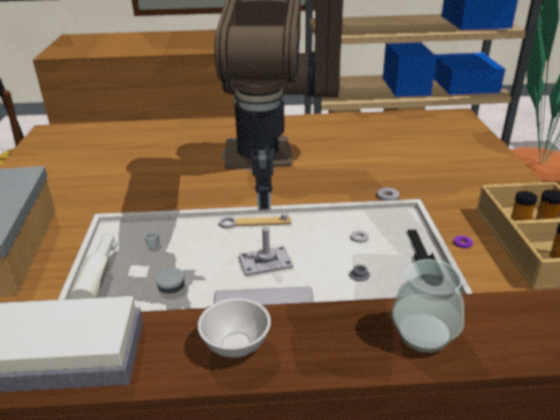

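View pics/side0.png

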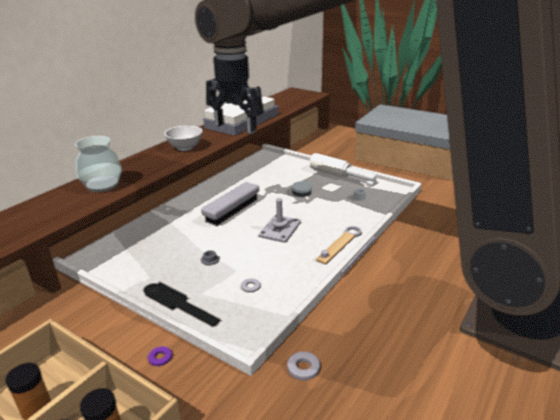

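View pics/wrist0.png

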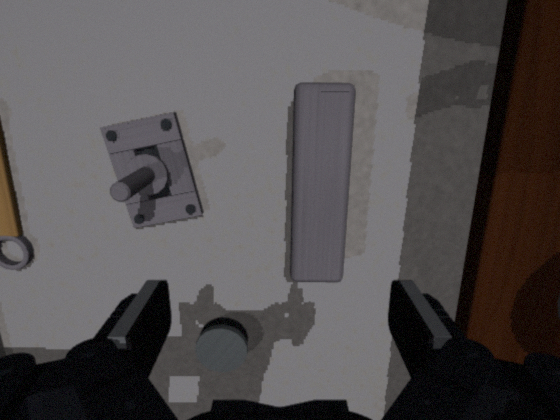

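The scene picture shows:
- Fitting: (265,262), with the bolt top at about (266,232).
- Small dark ring, the spacer: (152,241).
- Bushing: (360,272).
- Tin: (171,280).

Washer-like rings: grey on the tray (360,237), grey on the table (388,194), and purple (463,242). Next I measure their sizes and look at enlarged crops.

```bash
cat > h.py <<'E'
from plant import ctrl
import cv2, numpy as np
from scipy.spatial.transform import Rotation as R
def cam(n, st=None):
    c=ctrl.get_calibration(n); K=np.array(c["camera_matrix"])
    if n=="wrist":
        st=st or ctrl.get_state()
        T=np.eye(4);T[:3,:3]=R.from_quat(st["tcp_rot"]).as_matrix();T[:3,3]=st["eef_pos"]
        M=np.linalg.inv(T@np.array(c["mount"]))
    else: M=np.array(c["camera_from_world"])
    return K,M
def proj(KM,p):
    K,M=KM; q=K@(M[:3,:3]@np.array(p,float)+M[:3,3]); return q[:2]/q[2]
def ray(KM,u):
    K,M=KM; d=M[:3,:3].T@np.linalg.inv(K)@np.array([u[0],u[1],1.]); o=-M[:3,:3].T@M[:3,3]; return o,d/np.linalg.norm(d)
def onz(KM,u,z):
    o,d=ray(KM,u); return o+d*(z-o[2])/d[2]
def tri(rays):
    A=sum(np.eye(3)-np.outer(d,d) for o,d in rays); b=sum((np.eye(3)-np.outer(d,d))@o for o,d in rays); p=np.linalg.solve(A,b)
    return p,[np.linalg.norm(np.cross(p-o,d)) for o,d in rays]
E
python3 - <<'E'
from h import *
S,D=cam("scene"),cam("side")
for nm,a,b in [("spacer",(152,241),(359,194)),("bush",(360,272),(209,257)),("wash",(360,237),(250,285)),("big",(388,194),(303,365)),("purple",(463,242),(160,356)),("tin",(171,280),(302,189)),("bolttop",(266,230),(279,200))]:
    print(nm,tri([ray(S,a),ray(D,b)]),onz(S,a,.02))
sc=cv2.imread("pics/scene0.png"); sd=cv2.imread("pics/side0.png")
def crop(im,c,r=30): x,y=c; return cv2.resize(im[max(0,y-r):y+r,max(0,x-r):x+r],(260,260),interpolation=cv2.INTER_CUBIC)
t=np.vstack([np.hstack([crop(sc,(152,241)),crop(sc,(360,272)),crop(sc,(375,215))]),np.hstack([crop(sd,(359,194)),crop(sd,(209,258)),crop(sd,(250,285))])])
cv2.imwrite("pics/crops.png",t)
E
```

```text
spacer (array([ 0.46649435, -0.24555256,  0.02049994]), [np.float64(0.002205475373177304), np.float64(0.0022054753731770827)]) [ 0.46890939 -0.24388395  0.02      ]
bush (array([0.61236132, 0.18929144, 0.01864311]), [np.float64(8.383340107141858e-05), np.float64(8.383340107156892e-05)]) [0.61413134 0.18894367 0.02      ]
wash (array([0.48222695, 0.21344319, 0.01373023]), [np.float64(0.0010816125450359578), np.float64(0.001081612545036074)]) [0.49230926 0.21206013 0.02      ]
big (array([0.28584759, 0.32357635, 0.00487396]), [np.float64(0.00046201320668834563), np.float64(0.0004620132066884276)]) [0.31208127 0.31643502 0.02      ]
purple (array([0.50404909, 0.43981582, 0.00158641]), [np.float64(0.0006841378375340446), np.float64(0.0006841378375341098)]) [0.52979829 0.42825755 0.02      ]
tin (array([ 0.60982698, -0.18740789,  0.02175865]), [np.float64(0.0009537195401537559), np.float64(0.0009537195401536742)]) [ 0.60877608 -0.18708799  0.02      ]
bolttop (array([0.55337144, 0.00443767, 0.09221407]), [np.float64(0.0013931732931251155), np.float64(0.0013931732931250923)]) [0.44698089 0.00750316 0.02      ]
```

View pics/crops.png

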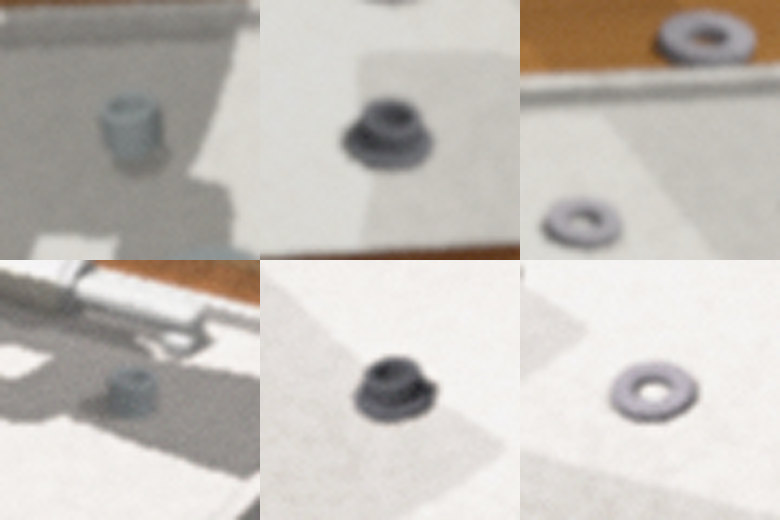

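The left crops show the tall narrow tube, the spacer. The middle crops show the dark flanged bushing. On the right are two grey rings: the one on the tray, scene (360,237), is clearly smaller than the one on the table at (388,194). The third ring, at (463,242), is purple. The washer meant is therefore the grey tray ring, about 42 mm across. Next is the bolt in the wrist picture.

Run:
```python
from h import *
W=cam("wrist"); S=cam("scene"); D=cam("side")
w=cv2.imread("pics/wrist0.png"); sc=cv2.imread("pics/scene0.png"); sd=cv2.imread("pics/side0.png")
a=cv2.resize(w[100:240,90:210],None,fx=3.2,fy=3.2,interpolation=cv2.INTER_CUBIC)
b=cv2.resize(sc[220:280,230:300],None,fx=5.5,fy=5.5,interpolation=cv2.INTER_CUBIC)
c=cv2.resize(sd[190:245,250:310],None,fx=5.5,fy=5.5,interpolation=cv2.INTER_CUBIC)
H=448; t=[cv2.copyMakeBorder(i,0,max(0,H-i.shape[0]),0,0,cv2.BORDER_CONSTANT)[:H] for i in(a,b,c)]
t=np.hstack(t); print(t.shape); t=cv2.resize(t,None,fx=.72,fy=.72); cv2.imwrite("pics/bolt.png",t)
print(onz(W,(120,192),.098)); 
for u in [(101,127),(176,113),(201,215),(135,228)]: print(onz(W,u,.022))
```

```text
(448, 1099, 3)
[0.55482813 0.00373249 0.098     ]
[0.51230232 0.04456538 0.022     ]
[0.58191662 0.05692871 0.022     ]
[ 0.59823937 -0.04040041  0.022     ]
[ 0.53174123 -0.05400145  0.022     ]
```

View pics/bolt.png

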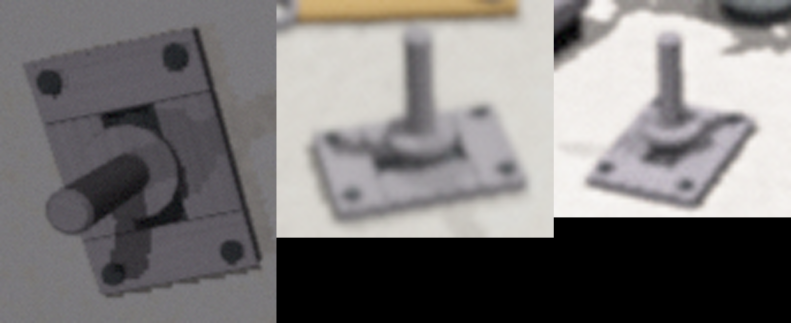

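Bolt top is at about (0.555, 0.004). The plate corners give 70 x 100 mm centred at (0.556, 0.002), so this agrees with the sizes given. Now I move over the spacer.

>>> move_arm --commands '[0.25,-0.98,-0.83,0,0.25,-0.98,-0.83,0,0.25,-0.98,-0.83,0,0.25,-0.98,-0.83,0,0.25,-0.98,-0.83,0,0.25,-0.98,-0.83,0,0.25,-0.98,-0.83,0,0.25,-0.98,-0.83,0,0.25,-0.98,-0.83,0,0.25,-0.98,-0.83,0,0,0,0,0,0,0,0,0]' --jaw 60 --force 30

```text
time: 1.65
eef_pos: [0.4677, -0.2447, 0.1829]
tcp_rot: [0.0, 0.707, 0.0, 0.707]
contact_force: [0.2, 0.3, 0.6]
opening: 0.706
```

Run:
```python
from h import *
s=ctrl.get_state(); print(s["time"],s["eef_pos"],s["tcp_rot"],s["opening"],s["contact_force"])
im=ctrl.read_camera("wrist"); cv2.imwrite("pics/w1.png",im[:,:,::-1])
W=cam("wrist",s); print(proj(W,(.4665,-.2455,.036)),proj(W,s["eef_pos"]))
```

```text
1.65 [ 0.46773092 -0.2446847   0.18287535] [2.04769900e-04 7.07000672e-01 1.92400575e-05 7.07212844e-01] 0.7062957944640761 [0.16647894 0.32999864 0.60522842]
[276.30230696 197.37237637] [277.22016354 299.19955214]
```

View pics/w1.png

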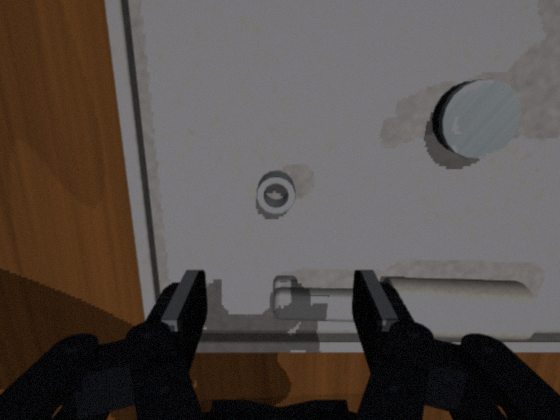

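```bash
cat >> h.py <<'E'
def show(im,c,r,name,f=8):
    x,y=int(c[0]),int(c[1]); a=im[max(0,y-r):y+r,max(0,x-r):x+r]; cv2.imwrite(name,cv2.resize(a,None,fx=f,fy=f,interpolation=cv2.INTER_NEAREST))
E
python3 - <<'E'
from h import *
im=cv2.imread("pics/w1.png"); show(im,(280,195),35,"pics/w1c.png")
W=cam("wrist"); print(onz(W,(300,275),.03), onz(W,(285,272),.03))
g=cv2.cvtColor(im,cv2.COLOR_BGR2GRAY)[165:225,250:310]; print(g[::4,::4])
E
```

```text
[ 0.48629094 -0.31432129  0.03      ] [ 0.47378951 -0.31153437  0.03      ]
[[121 118 117 116 121 120 120 120 118 111 111 106 108 111 112]
 [119 118 120 119 119 118 119 111 109 110 109 107 105 106 108]
 [121 118 120 118  93  59  63  64  64  88 110 109 110 113 114]
 [117 118 119  70  58  76  92  95  72  66  89 101 106 112 112]
 [118 118 114  67 114 116 117 116 119 115  60 103 106 108 109]
 [120 119  74 115 118  74  62  57  80 121 113  86 101 106 111]
 [117 119 109 120  62  55  56  58  58  77 119  73 105 107 109]
 [119 116 116 116  72  90 110  94  54  42 119 107 103 105 112]
 [115 116 117 115  55  88 107 110  81  47 116 108 106 107 117]
 [116 117  99 119  64  65  64  61  52  74 120 102 118 116 120]
 [120 115  76 119 114  71  62  58  78 120 113 120 121 117 117]
 [118 119  81  78 120 119 118 119 119 115 116 116 119 119 120]
 [117 118  83  73  73  82 101  96  87  96 118 116 117 118 115]
 [118 116 118 115  70  71  81  89 116 122 117 121 119 119 119]
 [118 118 119 119 115 118 119 119 117 118 119 119 120 119 119]]
```

View pics/w1c.png

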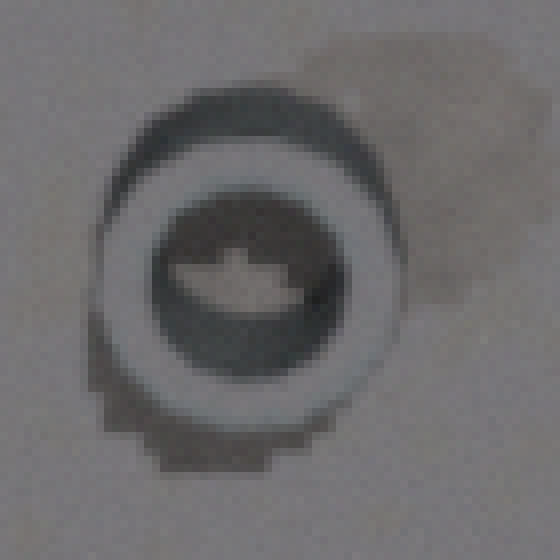

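Run:
```python
from h import *
W=cam("wrist"); s=ctrl.get_state()
p=onz(W,(275.8,195),.036); print(p, np.linalg.norm(onz(W,(245+18.5,195),.036)-onz(W,(245+43,195),.036)), p-s["eef_pos"])
```

```text
[ 0.46640356 -0.24348517  0.036     ] 0.018615494525295474 [-0.00158105  0.00099755 -0.14700813]
```

>>> move_arm --commands '[0.9,0.04,-0.064,0,1,0,0,0,1,0,0,0,1,0,0,0,0.9,0,0,0,0.7,0,0,0,0.5,0,0,0,0,0,0,0,0,0,0,0]'

```text
time: 2.82
eef_pos: [0.4665, -0.2444, 0.0336]
tcp_rot: [-0.0, 0.707, -0.0, 0.708]
contact_force: [-0.1, 0.4, 0.7]
opening: 0.697
```

>>> move_arm --commands '[0,0,0,0,0,0,0,0,0,0,0,0,0,0,0,0,0,0,0,0]' --jaw 20

```text
time: 3.45
eef_pos: [0.4664, -0.2444, 0.0338]
tcp_rot: [-0.0, 0.707, -0.0, 0.707]
contact_force: [-1.1, -0.3, 6.2]
opening: 0.33
```

Run:
```python
from h import *
s=ctrl.get_state(); print(s["time"],s["eef_pos"],s["tcp_rot"],s["opening"],s["contact_force"])
im=ctrl.read_camera("wrist"); cv2.imwrite("pics/w2.png",im[:,:,::-1])
```

```text
3.45 [ 0.46639181 -0.24441902  0.03377436] [-3.10837624e-04  7.06775172e-01 -3.02174735e-04  7.07438102e-01] 0.3300041397018142 [-1.13962886 -0.34499404  6.15912329]
```

View pics/w2.png

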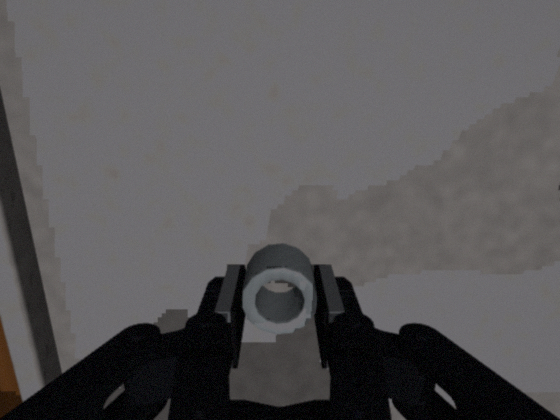

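The spacer is between the pads (bore at about (280,300), opening 28 mm). I lift it and stop 45 mm short of the bolt, to see the bolt and the held tube in one picture.

>>> move_arm --commands '[-0.5,0,0,0,-1,0,0,0,-1,0,0,0,-1,0,0,0,-1,0,0,0,0,0.9,0.39,0,0,0.9,0.39,0,0,0.9,0.39,0,0,0.9,0.39,0,0,0.9,0.39,0,0,0.9,0.39,0,0,0.9,0.39,0,0,0.9,0.39,0,0,0.8,0.39,0,0,0,0,0,0,0,0,0]'

```text
time: 5.5
eef_pos: [0.5533, -0.0442, 0.1453]
tcp_rot: [-0.0, 0.707, -0.0, 0.707]
contact_force: [0.4, 0.3, -0.0]
opening: 0.331
```

Run:
```python
from h import *
s=ctrl.get_state(); print(s["time"],s["eef_pos"],s["tcp_rot"],s["opening"],s["contact_force"])
im=ctrl.read_camera("wrist"); cv2.imwrite("pics/w3.png",im[:,:,::-1])
W=cam("wrist",s);print(proj(W,(.555,.004,.098)))
```

```text
5.5 [ 0.5532547  -0.04421355  0.14526313] [-1.37906853e-04  7.07284705e-01 -1.75629624e-05  7.06928799e-01] 0.3308458987587783 [ 0.4231584   0.30315899 -0.01685248]
[281.14552697 155.69822623]
```

View pics/w3.png

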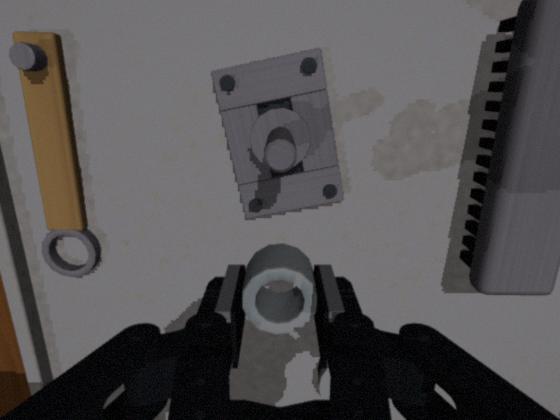

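Run:
```python
from h import *
im=cv2.imread("pics/w3.png")
a=cv2.resize(im[125:190,245:315],None,fx=5.5,fy=5.5,interpolation=cv2.INTER_NEAREST)
b=cv2.resize(im[240:340,235:325],None,fx=4,fy=4,interpolation=cv2.INTER_NEAREST)
H=400
def g(i): 
    i=cv2.convertScaleAbs(i,alpha=1.8); return cv2.copyMakeBorder(i,0,H-i.shape[0],0,0,cv2.BORDER_CONSTANT)
cv2.imwrite("pics/w3c.png",np.hstack([g(a),g(b)])); print(a.shape)
```

```text
(358, 385, 3)
```

View pics/w3c.png

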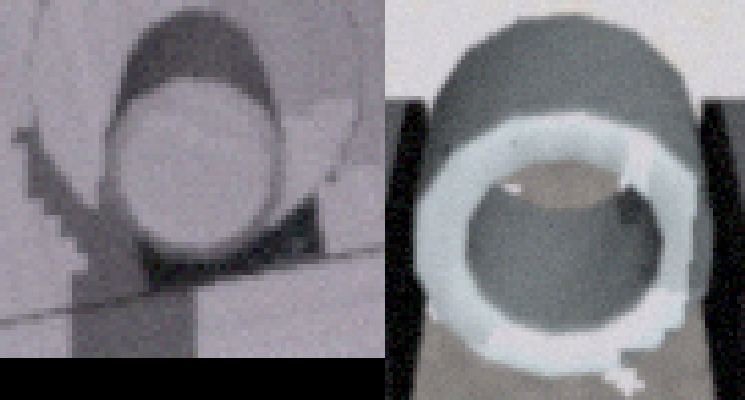

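Run:
```python
from h import *
s=ctrl.get_state();W=cam("wrist",s);e=np.array(s["eef_pos"])
b=onz(W,(280.0,153.8),.098); p=onz(W,(279.1,301.2),e[2]+.0022)
print(b,p,p-e,b-p, "bolt dia",np.linalg.norm(onz(W,(245+118/5.5,154),.098)-onz(W,(245+273/5.5,154),.098)),"bore",np.linalg.norm(onz(W,(255.5,301),e[2]+.0022)-onz(W,(255.5+193/4,301),e[2]+.0022)))
```

```text
[0.55450036 0.0046498  0.098     ] [ 0.55399335 -0.04400345  0.14747755] [0.00073366 0.00045613 0.0022    ] [ 0.00050701  0.04865325 -0.04947755] bolt dia 0.013247945566176207 bore 0.018586741389996726
```

Both gauges agree: the bolt top measures 13.2 mm (13 expected) and the bore 18.6 mm. The offset from tube to bolt is (0.5, 48.7) mm.

>>> move_arm --commands '[0,0.95,0.02,0,0,0.95,0,0,0.3,0.046,0,0,0.3,0,0,0,0,0,0,0,0,0,0,0]'

```text
time: 6.3
eef_pos: [0.5542, 0.004, 0.1302]
tcp_rot: [0.0, 0.707, -0.0, 0.707]
contact_force: [0.0, 1.1, -0.1]
opening: 0.329
```

Run:
```python
from h import *
s=ctrl.get_state(); print(s["time"],s["eef_pos"],s["tcp_rot"],s["contact_force"])
im=ctrl.read_camera("wrist"); cv2.imwrite("pics/w4.png",im[:,:,::-1])
cv2.imwrite("pics/s4.png",cv2.resize(ctrl.read_camera("side")[170:240,240:320,::-1],None,fx=7,fy=7))
```

```text
6.3 [0.55415628 0.00400726 0.13020522] [ 3.11045366e-04  7.07179297e-01 -3.58169397e-04  7.07034099e-01] [ 0.01960969  1.062078   -0.14643222]
```

View pics/s4.png

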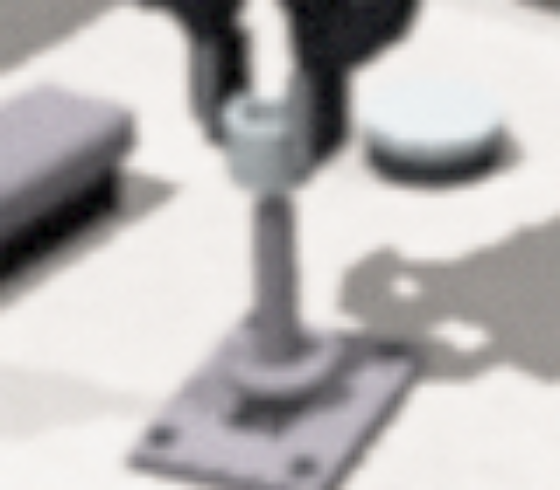

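The side view shows the tube lined up right above the bolt. I lower it gently past the tip.

>>> move_arm --commands '[0.2,0,-0.015,0,0.1,0,0,0,0.1,0,0,0,0.1,0,0,0,0.1,0,0,0,0,0,0,0]'

```text
time: 7.15
eef_pos: [0.5537, 0.0046, 0.1151]
tcp_rot: [-0.0, 0.707, -0.0, 0.707]
contact_force: [0.1, -0.8, -0.4]
opening: 0.329
```

>>> move_arm --commands '[0.2,0,0,0,0.3,0,0,0,0.3,0,0,0,0.3,0,0,0,0.3,0,0,0,0.3,0,0,0,0.2,0,0,0,0.1,0,0,0,0,0,0,0]'

```text
time: 8.28
eef_pos: [0.5536, 0.0046, 0.0649]
tcp_rot: [-0.0, 0.707, -0.0, 0.707]
contact_force: [0.4, -2.5, -2.1]
opening: 0.331
```

>>> move_arm --commands '[0.1,-0.02,0,0,0.07,0,0,0,0,0,0,0]'

```text
time: 8.65
eef_pos: [0.5537, 0.0044, 0.0609]
tcp_rot: [0.0, 0.707, 0.0, 0.707]
contact_force: [-0.2, -1.2, -0.6]
opening: 0.33
```

>>> move_arm --commands '[0,0,0,0,0,0,0,0,0,0,0,0]' --jaw 60

```text
time: 9.02
eef_pos: [0.5538, 0.0043, 0.0612]
tcp_rot: [0.0, 0.707, 0.0, 0.707]
contact_force: [-0.9, 0.2, 0.1]
opening: 0.701
```

Run:
```python
from h import *
s=ctrl.get_state(); print(s["time"],s["eef_pos"],s["opening"],s["contact_force"])
im=ctrl.read_camera("wrist"); cv2.imwrite("pics/w5.png",im[:,:,::-1])
```

```text
9.025 [0.55380583 0.00430438 0.06117682] 0.700596309645762 [-0.86514982  0.22632226  0.13072623]
```

View pics/w5.png

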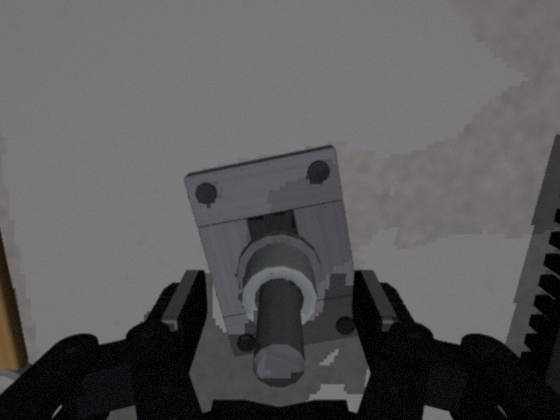

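The spacer sits on the seat round the bolt (ring at (280,292)). On to the washer.

>>> move_arm --commands '[-0.5,0,0,0,-1,0,0,0,-1,0,0,0,-1,0,0,0,-1,0,0,0,-0.4,0.93,-0.32,0,0,0.93,-0.32,0,0,0.93,-0.32,0,0,0.93,-0.32,0,0,0.93,-0.32,0,0,0.93,-0.32,0,0,0.93,-0.32,0,0,0.93,-0.32,0,0,0.93,-0.32,0,0,0,0,0,0,0,0,0]'

```text
time: 11.08
eef_pos: [0.482, 0.2131, 0.1841]
tcp_rot: [-0.0, 0.707, 0.0, 0.707]
contact_force: [0.3, 0.8, -0.0]
opening: 0.7
```

Run:
```python
from h import *
s=ctrl.get_state(); print(s["time"],s["eef_pos"],s["opening"],s["contact_force"])
im=ctrl.read_camera("wrist"); cv2.imwrite("pics/w6.png",im[:,:,::-1])
```

```text
11.075 [0.48202903 0.21314469 0.18414769] 0.6999506955776034 [ 0.32799616  0.80411161 -0.01500656]
```

View pics/w6.png

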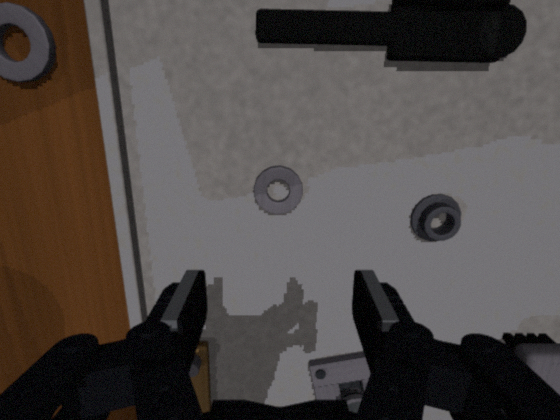

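The wrist view shows the washer at (278,191), the larger grey ring out on the table at top left, and the bushing at (436,217). I measure both parts here.

Run:
```python
from h import *
im=cv2.imread("pics/w6.png")
a=cv2.convertScaleAbs(np.hstack([im[160:220,248:308],im[188:248,406:466]]),alpha=1.8)
cv2.imwrite("pics/w6c.png",cv2.resize(a,None,fx=6.5,fy=6.5,interpolation=cv2.INTER_NEAREST))
g=cv2.GaussianBlur(im,(3,3),0).max(axis=2)[160:220,248:308]
m=(g<112).astype(np.uint8)
```

```text
(no output)
```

View pics/w6c.png

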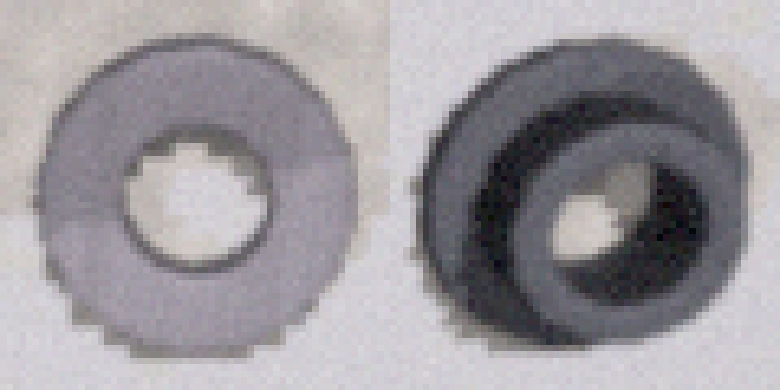

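Run:
```python
from h import *
s=ctrl.get_state();W=cam("wrist",s);e=np.array(s["eef_pos"])
p=onz(W,(278.0,189.7),.020); b=onz(W,(442.4,223),.030)
print(p,p-e,b, np.linalg.norm(onz(W,(248+40/6.5,190),.02)-onz(W,(248+357/6.5,190),.02)),np.linalg.norm(onz(W,(406+125/6.5,223),.03)-onz(W,(406+355/6.5,223),.03)))
```

```text
[0.48220015 0.21349116 0.02      ] [ 9.53626818e-05  5.93693284e-04 -1.63987430e-01] [0.61342794 0.18844812 0.03      ] 0.03916154690216558 0.02827700063259164
```

>>> move_arm --commands '[0.9,0.024,0.004,0,1,0,0,0,1,0,0,0,1,0,0,0,1,0,0,0,0.7,0,0,0,0.4,0,0,0,0.2,0,0,0,0,0,0,0,0,0,0,0]'

```text
time: 12.38
eef_pos: [0.4825, 0.2142, 0.0294]
tcp_rot: [0.0, 0.707, 0.0, 0.708]
contact_force: [0.3, 0.7, 0.4]
opening: 0.701
```

>>> move_arm --commands '[0,0,0,0,0,0,0,0,0,0,0,0,0,0,0,0,0,0,0,0]' --jaw 30

```text
time: 13.0
eef_pos: [0.4824, 0.2142, 0.0296]
tcp_rot: [0.0, 0.707, 0.0, 0.707]
contact_force: [-1.2, -0.7, 5.6]
opening: 0.436
```

Run:
```python
from h import *
s=ctrl.get_state(); print(s["time"],s["eef_pos"],s["opening"],s["contact_force"])
im=ctrl.read_camera("wrist"); cv2.imwrite("pics/w7.png",im[:,:,::-1])
```

```text
13.0 [0.48239193 0.21422454 0.02957364] 0.4358082528465993 [-1.20987699 -0.69033991  5.62279299]
```

View pics/w7.png

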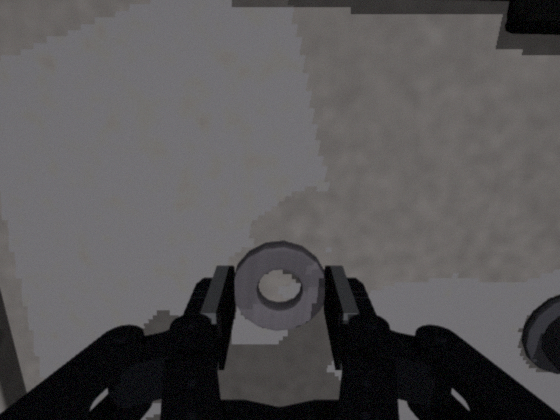

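>>> move_arm --commands '[-0.5,0,0,0,-1,0,0,0,-1,0,0,0,-1,0,0,0,-1,0,0,0,-0.1,-0.93,0.32,0,0,-0.93,0.32,0,0,-0.93,0.32,0,0,-0.93,0.32,0,0,-0.93,0.32,0,0,-0.93,0.32,0,0,-0.93,0.32,0,0,-0.93,0.32,0,0,-0.93,0.3,0,0,0,0,0,0,0,0,0]'

```text
time: 15.05
eef_pos: [0.553, 0.0052, 0.1436]
tcp_rot: [0.0, 0.707, 0.0, 0.707]
contact_force: [-0.4, 0.9, -0.3]
opening: 0.432
```

Run:
```python
from h import *
s=ctrl.get_state(); print(s["time"],s["eef_pos"],s["opening"],s["contact_force"])
im=ctrl.read_camera("wrist"); cv2.imwrite("pics/w8.png",im[:,:,::-1])
sd=ctrl.read_camera("side")[:,:,::-1][165:240,240:320]
a=cv2.convertScaleAbs(im[230:345,225:335,::-1],alpha=1.8)
a=cv2.resize(a,None,fx=4,fy=4,interpolation=cv2.INTER_NEAREST); b=cv2.resize(sd,(360,a.shape[0])); cv2.imwrite("pics/w8c.png",np.hstack([a,b])); print(a.shape)
```

```text
15.05 [0.55300276 0.00520001 0.14357165] 0.43239917376211595 [-0.37002055  0.85633222 -0.33457247]
(460, 440, 3)
```

View pics/w8c.png

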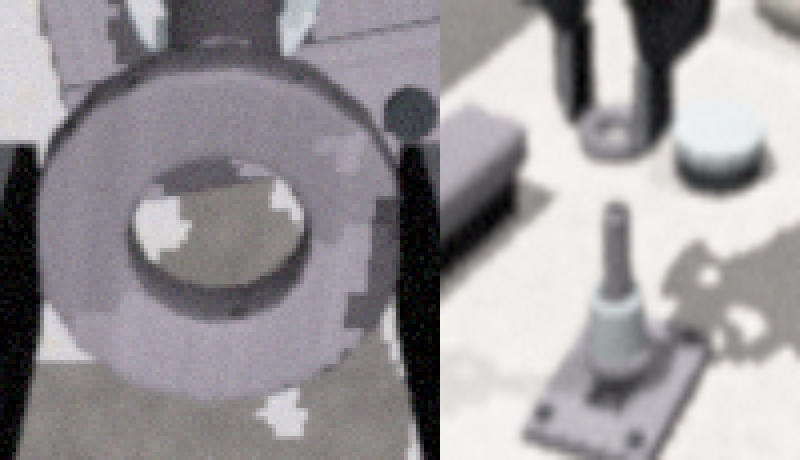

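Run:
```python
from h import *
s=ctrl.get_state();W=cam("wrist",s);e=np.array(s["eef_pos"])
p=onz(W,(279.0,288.7),e[2]-.0096); print(p,p-e, np.linalg.norm(onz(W,(235,288),e[2]-.0096)-onz(W,(235+358/4,288),e[2]-.0096)), "err to bolt",np.array([.5545,.00465])-p[:2])
```

```text
[0.55365011 0.00473672 0.13391185] [ 0.000697   -0.00084745 -0.0096    ] 0.03720870222386578 err to bolt [ 8.49890574e-04 -8.67246432e-05]
```

>>> move_arm --commands '[0.3,0,0.035,0,0.4,0,0,0,0.2,0,0,0,0.15,0,0,0,0.1,0,0,0,0.1,0,0,0,0.1,0,0,0,0,0,0,0]'

```text
time: 16.15
eef_pos: [0.5541, 0.0048, 0.1097]
tcp_rot: [0.0, 0.707, 0.0, 0.707]
contact_force: [0.1, 0.5, -0.4]
opening: 0.438
```

Below the tip with no force, so the washer is threaded. I lower it onto the spacer.

>>> move_arm --commands '[0.2,0,0,0,0.3,0,0,0,0.3,0,0,0,0.2,0,0,0,0.1,0,0,0,0.05,0,0,0,0,0,0,0,0,0,0,0]'

```text
time: 17.15
eef_pos: [0.5544, 0.0047, 0.0813]
tcp_rot: [-0.0, 0.707, -0.0, 0.707]
contact_force: [0.2, 0.0, 0.3]
opening: 0.438
```

>>> move_arm --commands '[0.05,0,0,0,0,0,0,0]'

```text
time: 17.4
eef_pos: [0.5542, 0.0048, 0.0798]
tcp_rot: [0.0, 0.707, 0.0, 0.707]
contact_force: [0.2, 0.5, -0.7]
opening: 0.436
```

>>> move_arm --commands '[0,0,0,0,0,0,0,0,0,0,0,0]' --jaw 60

```text
time: 17.77
eef_pos: [0.5543, 0.0048, 0.0799]
tcp_rot: [-0.0, 0.707, -0.0, 0.707]
contact_force: [-0.4, 0.0, 0.4]
opening: 0.702
```

Run:
```python
from h import *
s=ctrl.get_state(); print(s["time"],s["eef_pos"],s["opening"],s["contact_force"])
im=ctrl.read_camera("wrist")[:,:,::-1]
sd=ctrl.read_camera("side")[:,:,::-1][165:240,240:320]
b=cv2.resize(sd,(360,420)); cv2.imwrite("pics/w9.png",np.hstack([im[:,80:480],b]))
```

```text
17.775 [0.55431081 0.00476578 0.07991975] 0.7018992450636691 [-0.42880841  0.04925126  0.44982061]
```

View pics/w9.png

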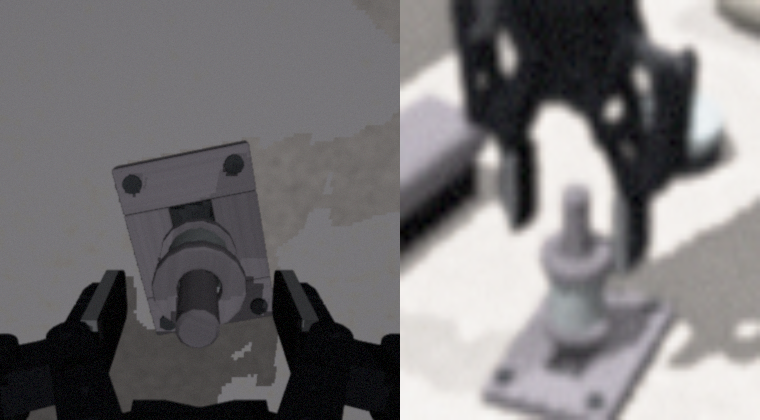

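The washer lies flat on the spacer. Next is the bushing.

>>> move_arm --commands '[-0.5,0,0,0,-1,0,0,0,-1,0,0,0,-1,0,0,0,-0.7,0.92,0.3,0,0,0.92,0.3,0,0,0.92,0.3,0,0,0.92,0.3,0,0,0.92,0.3,0,0,0.92,0.3,0,0,0.92,0.3,0,0,0.92,0.3,0,0,0,0,0,0,0,0,0]' --jaw 50

```text
time: 19.62
eef_pos: [0.6142, 0.1887, 0.1847]
tcp_rot: [-0.0, 0.707, -0.0, 0.707]
contact_force: [0.4, -0.2, -0.6]
opening: 0.586
```

Run:
```python
from h import *
s=ctrl.get_state(); print(s["time"],s["eef_pos"],s["opening"],s["contact_force"])
im=ctrl.read_camera("wrist")[:,:,::-1]
W=cam("wrist",s); c=proj(W,(.6134,.1884,.03)); print(c); x,y=int(c[0])-30,int(c[1])-30
a=cv2.resize(cv2.convertScaleAbs(im[y:y+60,x:x+60],alpha=1.8),(420,420),interpolation=cv2.INTER_NEAREST); print(x,y)
cv2.imwrite("pics/w10.png",im); cv2.imwrite("pics/w10c.png",np.hstack([a,cv2.resize(im,(370,420))]))
```

```text
19.625 [0.61415498 0.18872482 0.18466105] 0.5856657778140614 [ 0.36834902 -0.21367333 -0.59145482]
[277.13395218 193.85445621]
247 163
```

View pics/w10c.png

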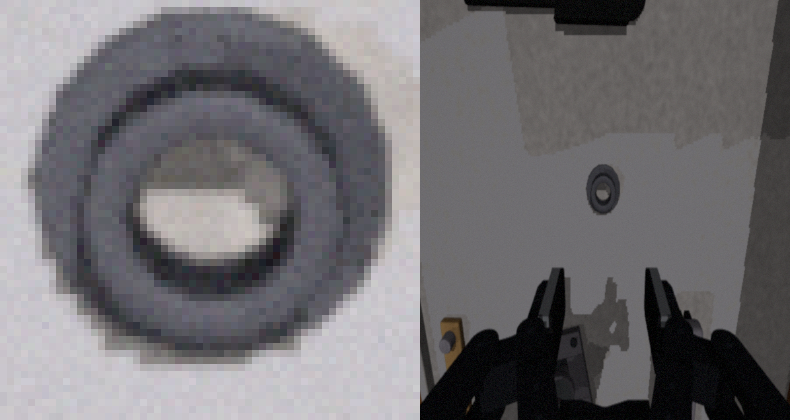

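>>> move_arm --commands '[0.9,0.004,-0.04,0,1,0,0,0,1,0,0,0,1,0,0,0,1,0,0,0,0.6,0,0,0,0.4,0,0,0,0.12,0,0,0,0,0,0,0,0,0,0,0]'

```text
time: 20.92
eef_pos: [0.6139, 0.189, 0.0353]
tcp_rot: [0.0, 0.707, 0.0, 0.708]
contact_force: [-0.2, -0.2, 0.6]
opening: 0.584
```

>>> move_arm --commands '[0,0,0,0,0,0,0,0,0,0,0,0,0,0,0,0,0,0,0,0]' --jaw 20 --force 40

```text
time: 21.55
eef_pos: [0.6139, 0.189, 0.0353]
tcp_rot: [0.0, 0.707, 0.0, 0.708]
contact_force: [-0.7, 0.9, 5.5]
opening: 0.323
```

Run:
```python
from h import *
s=ctrl.get_state(); print(s["time"],s["eef_pos"],s["opening"],s["contact_force"])
im=ctrl.read_camera("wrist"); cv2.imwrite("pics/w11.png",im[:,:,::-1])
```

```text
21.55 [0.61390018 0.18903757 0.03527959] 0.32285991265131897 [-0.65004903  0.87125384  5.52472075]
```

View pics/w11.png

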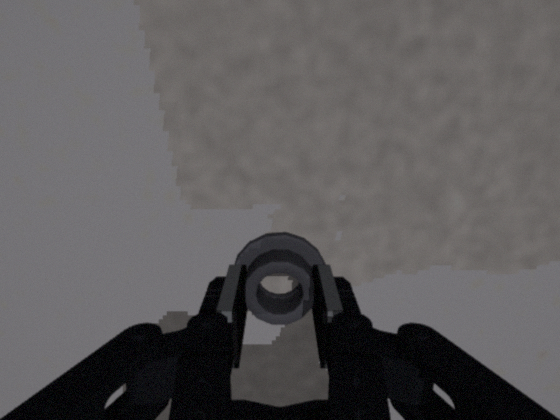

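>>> move_arm --commands '[-0.5,0,0,0,-1,0,0,0,-1,0,0,0,-1,0,0,0,-1,0,0,0,0,-0.92,-0.3,0,0,-0.92,-0.3,0,0,-0.92,-0.3,0,0,-0.92,-0.3,0,0,-0.92,-0.3,0,0,-0.92,-0.3,0,0,-0.92,-0.3,0,0,-0.93,-0.3,0,0,0,0,0,0,0,0,0]'

```text
time: 23.48
eef_pos: [0.5523, 0.0043, 0.1458]
tcp_rot: [0.001, 0.708, -0.0, 0.706]
contact_force: [-0.5, -0.1, -1.0]
opening: 0.322
```

Run:
```python
from h import *
s=ctrl.get_state(); print(s["time"],s["eef_pos"],s["opening"],s["contact_force"])
im=ctrl.read_camera("wrist"); cv2.imwrite("pics/w12.png",im[:,:,::-1])
sd=ctrl.read_camera("side")[:,:,::-1][165:240,240:320]
a=cv2.convertScaleAbs(im[230:345,225:335,::-1],alpha=1.8)
a=cv2.resize(a,None,fx=4,fy=4,interpolation=cv2.INTER_NEAREST); b=cv2.resize(sd,(360,a.shape[0])); cv2.imwrite("pics/w12c.png",np.hstack([a,b]))
```

```text
23.475 [0.55231006 0.00428206 0.14579091] 0.3219999651874709 [-0.54137303 -0.08917932 -1.00064516]
```

View pics/w12c.png

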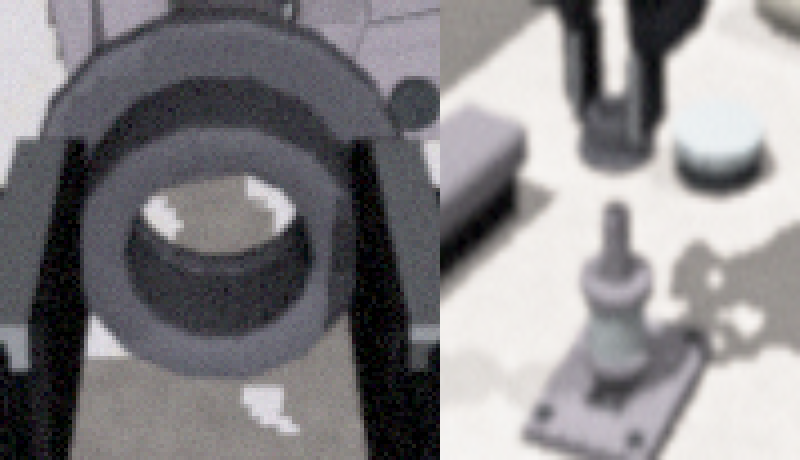

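Run:
```python
from h import *
s=ctrl.get_state();W=cam("wrist",s);e=np.array(s["eef_pos"]);print(e)
p=onz(W,(278.9,292.7),e[2]-.0053); print(p-e,"err",np.array([.5545,.0047])-p[:2], np.linalg.norm(onz(W,(235,288),e[2]-.0053)-onz(W,(235+189/4,288),e[2]-.0053)))
```

```text
[0.55288346 0.00492682 0.14627444]
[ 0.00065144 -0.00021833 -0.0053    ] err [ 9.65099205e-04 -8.48340853e-06] 0.0190388730402459
```

>>> move_arm --commands '[0.3,0,0.035,0,0.4,0,0,0,0.2,0,0,0,0.1,0,0,0,0.1,0,0,0,0.1,0,0,0,0,0,0,0]'

```text
time: 24.45
eef_pos: [0.5541, 0.0046, 0.1168]
tcp_rot: [0.0, 0.707, -0.0, 0.707]
contact_force: [0.7, -0.7, -0.8]
opening: 0.317
```

Threaded again. Down to just above the washer.

>>> move_arm --commands '[0.2,0,0,0,0.3,0,0,0,0.2,0,0,0,0.1,0,0,0,0.08,0,0,0,0,0,0,0,0,0,0,0]'

```text
time: 25.32
eef_pos: [0.5543, 0.0046, 0.095]
tcp_rot: [-0.0, 0.707, -0.0, 0.707]
contact_force: [-0.4, 0.5, 0.1]
opening: 0.321
```

>>> move_arm --commands '[0.1,0,0,0,0,0,0,0,0,0,0,0]'

```text
time: 25.7
eef_pos: [0.5545, 0.0046, 0.0928]
tcp_rot: [-0.0, 0.707, -0.0, 0.707]
contact_force: [-0.2, -0.1, 1.4]
opening: 0.322
```

>>> move_arm --commands '[0.06,0,0,0,0.06,0,0,0,0,0,0,0]'

```text
time: 26.08
eef_pos: [0.5545, 0.0045, 0.0898]
tcp_rot: [-0.0, 0.707, -0.0, 0.707]
contact_force: [-0.2, -0.4, 5.3]
opening: 0.319
```

>>> move_arm --commands '[0.06,0,0,0,0,0,0,0]'

```text
time: 26.32
eef_pos: [0.5546, 0.0045, 0.0886]
tcp_rot: [-0.0, 0.707, -0.0, 0.707]
contact_force: [-0.7, -0.2, 6.4]
opening: 0.324
```

>>> move_arm --commands '[0.06,0,0,0,0.04,0,0,0,0,0,0,0,0,0,0,0]'

```text
time: 26.82
eef_pos: [0.5547, 0.0045, 0.0867]
tcp_rot: [-0.0, 0.707, -0.0, 0.707]
contact_force: [-2.1, 0.5, 9.1]
opening: 0.322
```

Run:
```python
from h import *
s=ctrl.get_state(); print(s["time"],s["eef_pos"],s["opening"],s["contact_force"])
```

```text
26.825 [0.5547026  0.00454403 0.08666469] 0.32212154043954927 [-2.11138529  0.4517511   9.07824373]
```

The seat takes 9 N over about 6 mm of travel, well above the 3 mm needed. I ease up, release and withdraw.

>>> move_arm --commands '[-0.08,0,0,0,-0.08,0,0,0,-0.08,0,0,0,0,0,0,0]'

```text
time: 27.32
eef_pos: [0.5544, 0.0046, 0.0914]
tcp_rot: [-0.0, 0.707, -0.0, 0.707]
contact_force: [1.0, 0.1, 3.0]
opening: 0.319
```

>>> move_arm --commands '[0,0,0,0,0,0,0,0,0,0,0,0]' --jaw 60

```text
time: 27.7
eef_pos: [0.5535, 0.0047, 0.0906]
tcp_rot: [0.0, 0.708, 0.0, 0.707]
contact_force: [0.2, 0.0, 1.0]
opening: 0.702
```

>>> move_arm --commands '[-0.3,0,0,0,-0.7,0,0,0,-1,0,0,0,-1,0,0,0,-1,0,0,0,0,-1,0,0,0,-1,0,0,0,0,0,0,0,0,0,0]'

```text
time: 28.82
eef_pos: [0.5542, -0.045, 0.1921]
tcp_rot: [0.0, 0.707, -0.0, 0.707]
contact_force: [-0.0, 0.1, -0.5]
opening: 0.703
```

Run:
```python
from h import *
s=ctrl.get_state(); print(s["time"],s["eef_pos"],s["opening"],s["contact_force"])
im=ctrl.read_camera("wrist")[:,:,::-1]; sd=ctrl.read_camera("side")[:,:,::-1]; sc=ctrl.read_camera("scene")[:,:,::-1]
cv2.imwrite("pics/fin_sd.png",sd);cv2.imwrite("pics/fin_sc.png",sc)
cv2.imwrite("pics/fin.png",np.hstack([cv2.resize(im,(400,300)),cv2.resize(sd[170:240,240:320],(343,300))]))
for n,a in (("scene",sc),("side",sd)):
    d=cv2.absdiff(a,cv2.imread(f"pics/{n}0.png")).max(2)
    for z in cv2.connectedComponentsWithStats((cv2.medianBlur(d,3)>40).astype(np.uint8))[2][1:]:
        if z[4]>25: print(n,z)
```

```text
28.825 [ 0.55424671 -0.04504191  0.19214223] 0.7025467449705768 [-0.02009354  0.13223602 -0.50357312]
scene [222   1  13  12  51]
scene [255   1  11   6  44]
scene [234   4  37  21 332]
scene [ 266    6   38   49 1145]
scene [193   9  37  46 738]
scene [312  10   4  16  51]
scene [228  26  29  16 389]
scene [311  33   5  19  65]
scene [ 193   65   54   78 1535]
scene [253  92  28  10 109]
scene [241  95   8   5  27]
scene [249 102  36  35 348]
scene [131 145  47  14 468]
scene [233 150   5  11  49]
scene [259 150   8  11  65]
scene [126 161   8  11  57]
scene [251 162  23  49 746]
scene [181 164  44  11 387]
scene [229 167  16  35 433]
scene [173 207   6   7  32]
scene [166 218  10  10  73]
scene [105 226  14  30 263]
scene [256 231   7  19  98]
scene [268 231   8  18 102]
scene [355 232  10   6  38]
scene [350 235  17   8  60]
scene [166 236  35  35 523]
scene [133 238  16   7  95]
scene [  98  260  106   51 2734]
scene [349 265  21  17 270]
side [  195     0   141   133 11502]
side [ 342    0   97   45 1603]
side [ 447    0   32  186 2373]
side [540  26   3  11  26]
side [541  56   4  13  32]
side [290 112  28  50 754]
side [264 119   9   7  43]
side [276 146   6  10  48]
side [318 165  27   9 117]
side [353 171  48  22 268]
side [ 264  172   94   40 1393]
side [353 193   7   7  29]
side [361 192  15   6  64]
side [270 201   8  15  78]
side [281 201   7  16  76]
side [452 201   4   9  26]
side [376 209  19   6  72]
side [397 218  24   9  56]
side [447 235  28  62 711]
side [200 250  20  16 236]
side [498 271  62  44 656]
side [241 279  20  14 171]
side [467 313   8  11  47]
side [465 324  10   9  44]
side [537 335  23  27 283]
side [469 336  12  12  56]
side [513 361  37  11 224]
```

View pics/fin.png

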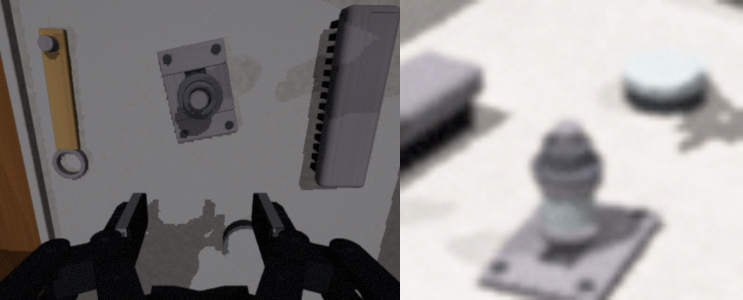

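View pics/fin_sc.png

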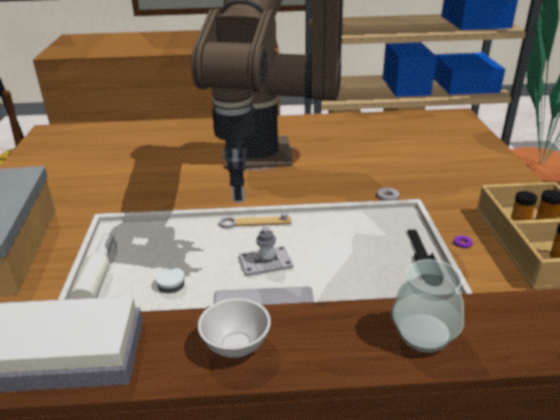

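The final views show spacer, washer and bushing stacked upright, with the bolt tip standing out at scene (265,233). The tin, brush, roller, horn and swing arm look unmoved, and the gripper is clear. I hand it in.

```bash
python3 -c "
from plant import ctrl
print(ctrl.sign_off())"
```

```text
the job is handed in; nothing more can be done
None
```

The spacer, the washer and the bushing (flange down) are on the bolt in that order. The washer is the smaller grey ring from the tray; I left the purple ring and the larger grey one alone. The job was handed in at about 29 s, and the hand-in gives no verdict.

- **Threading:** each part went over the bolt tip without touching hard, with sideways force of at most about 2.5 N.
- **Pressing:** I pushed the bushing down about 6 mm from first contact, to 9.1 N. That force means the seat gave about 5.5 mm, inferred from the spring figures you gave. It was well under the 35 N limit. I eased up and then let go.
- **Last checks:** the final pictures show an upright stack with the bolt tip standing out above it and the gripper clear. The bystanders look unmoved. The picture comparison was swamped by the arm and its shadows, so that is by eye.
- **Not measured:** I did not measure the final heights of the stack from the pictures. They rest on the contact height, where the bushing met the washer within about 1 mm of where it should.
- **Unexplained:** the gripper read about 6 N upward each time it closed on a part. I did not trace the cause, and it was gone after each lift.

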